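# Clamp a colour bottle for its cap to be changed

## Robot

A 6-joint arm with a two-finger parallel gripper is mounted at the origin on a cart in front of the work surface, level with it; the furniture and walls round the work are solid. World frame = base frame: x ahead of the robot, y to its left, z up, the work surface at z = 0. Lengths are in m, angles in rad, forces in N, time in s.
With the tool pointing down it reaches from about 0.3 to 0.875 m from the base axis. Payload 6.4 kg.
Tool frame: the origin (TCP) lies at the very end of the fingers, on their centre line; the grasp point (between the pads) lies 19 mm behind it (robot.grasp_offset is the distance from the TCP to the grasp point, in m); z points along the fingers, y is the line along which they close (so a half turn about z gives the same grasp; the last joint's range is limited). The gripper opens to 88 mm and grips with 3 to 60 N. Pads are 18 mm wide; open, the fingers measure 123 mm over their backs; the gripper's body (75 mm by 187 mm) begins 45 mm behind the grasp point.
Start: joints at [0.911, 0.181, 1.607, -0, 1.354, -0.206], TCP at [0.252, 0.517, 0.239] pointing down, gripper open.
Joint ranges: [-2.99, 2.99], [-0.89, 2.07], [0.3, 2.58], [-1.14, 4.28], [0, 2.63], [-3.12, 3.12]. Speed limits (rad/s): [2.57, 2.57, 3.01, 3.14, 3.14, 3.14].

## Interface

Orientations are given as a unit quaternion [w, x, y, z].
In Python, from cell import robot, imaging, ticket gives the robot as it stands.
- The arm moves only by the tool send_rows, never from a script. Its argument "series" is a list that holds one entry, the list of rows, each a list of 7 numbers: the shift along the tool's x, y, z normalised to -1 to 1, where 1 is 0.03 m, then the turn, a rotation vector about the tool's x, y, z normalised to -1 to 1, where 1 is 0.08 rad, then the closure, from -1 (fully open) to 1 (shut). In form: [[[dx, dy, dz, wx, wy, wz, jaw], ...]]. A call has exactly 10 rows; each row shifts and turns the commanded pose from where the row before left it, along the tool's axes as they then stand; what a row does not reach is not made up. A row lasts 1/8 s, in which the tool goes at most 62.5 mm and 10.7 degrees, less where a joint would pass 70% of its speed; a pose out of reach is approached as far as the arm can. A call with a number of a shift or a turn outside -1 to 1 is refused whole. A call with a gripper value outside its range is refused whole. The fingers move at their own pace and stop on an object; the grip force is fixed at half the most. Time passes only in rows, so rows that do not move let the fingers close, or fill a call up. It gives the time, the measured TCP pose, the force, the opening and the grip force at its end, in the units of the state.
- robot.get_obs(): the state, without advancing time (a new reading comes with each control period).
- imaging.grab_frame(name): name is "scene" or "top" or "wrist"; returns a dict with "color" (420x560x3 uint8, red, green, blue), "camera_matrix" (3x3 intrinsics, pixels), "dist" ([k1, k2, p1, p2, k3] as OpenCV has them; the pictures are not rectified), "view" (4x4, takes a point from world to camera coordinates). Camera axes: x right, y up, looking along -z (the intrinsics and any distortion apply to the point x, -y, -z); pixel columns grow to the right and rows downward; lengths in m; the calibration is good to about 2 mm. A picture is of the moment at which its call begins. There is no depth.
- ticket.finish_job(): hands the job in; it is judged then, once.
Trained networks look in a picture, given as the dict that the camera call returned (one of the last four; its "shot" number tells which), for a name from the list of things; names that differ only in an ending like _2 or _b are one class to them, and where a whole thing is asked for, a point or a joint stands for the part that bears it (a point fixed in the world has none). Each returns a list of dicts, best first, with "score" (0 to 1); they miss things now and then, are a little off and sometimes report something else, mostly with a low value. They report only what shows in the picture. A call takes as long as a camera call. They do not tell look-alikes from the thing itself.
- imaging.outline_of(picture, target): "region" (420x560 bool, what is visible of it) and "point" ([row, column] in pixels, amid what is visible of it).
- imaging.spot_point(picture, target): "point" ([row, column] in pixels: a listed point, or the origin of a listed thing).
The state is a dict: "time_s": time; "joint_positions": joint angles; "joint_velocities": joint speeds; "joint_torque": joint torques, N m; "position": TCP position; "ee_rot": TCP orientation; "contact_force": force on the tool from outside, world axes, zero at the start; "moment": the same for the moment, N m; "gripper_width": finger opening in m; "grip_force": force on a finger pad.
Only numpy, scipy, OpenCV 4.12 (cv2) and the standard library are available. Lean on these libraries where they do the work, as an engineer would, in place of code of your own. Each camera call takes 0.05 s, during which the arm holds its last target. There are 200 camera calls.

## Task

Stand the tall food-colour bottle with the pink band at its foot upright in the white cup of the bench clamp and let go of it; then pump the clamp's orange trigger, squeezing and releasing, until the rubber pad comes up against the bottle. Finish while still holding the trigger squeezed, so that the sprung pad is pushed in about half-way and the bottle is held for its cap to be changed; never push the pad all the way in, move the jaw by its trigger only, and leave the other bottles standing where they are.

Things in the scene. Friction and masses are not known exactly. Their poses are not given: they have to be found in the camera images.
- bottle_pink: the tall cream food-colour bottle with a pink band round its foot; loose, about 80 g, body 36 mm in diameter up to about 80 mm, cap to 118 mm; origin at the centre of its underside, z up its axis
- bottle_green: the like bottle with a green band, to be left alone; same size and origin
- bottle_yellow: the like bottle with a yellow-orange band, to be left alone; same size and origin
- clamp: bench clamp fixed to the worktop, grey base plate 250 x 70 x 10 mm; origin on the worktop under the bar, x along the bar from the grip to the cup, y across, z up. Blue housing x = -78 to +6 mm, 36 mm wide, top at z = 80 mm; on it the fixed blue grip (x = -62 to -50 mm, 26 mm wide) and, on its cup side, the orange trigger, both up to about z = 151 mm
- cup_floor (a point): centre of the white cup's inner floor, 105 mm along the clamp's x, 12 mm above the worktop; axes as the clamp's. Cup inner diameter 44 mm, rim 25 mm above this floor. On its far side stands a fixed aluminium stop, face 21 mm from the cup's centre along the clamp's x, 28 mm wide, top 58 mm above this floor
- handle_grip (a point): on the fixed blue grip, middle of its outer face (the side away from the cup), 127 mm above the worktop
- trigger_grip (a point): on the orange trigger (10 mm thick, 20 mm wide), middle of its front face, the side towards the cup, 127 mm above the worktop at rest. Here fingers from above can straddle trigger and blue grip: 56 mm over both at rest, about 37 mm fully squeezed
- trigger (a joint): angle of the orange trigger, rad: 0 at rest, 0.35 fully squeezed; its top swings towards the blue grip about a pivot 55 mm below trigger_grip. A spring brings it back; 2 to 14 N at trigger_grip move it
- jaw (a joint): advance of the toothed bar with the jaw, m, growing towards the cup. A squeeze drives it 36 mm per rad of trigger once a tooth has caught (teeth 4 mm apart: 0 to 4 mm idle first; a full pump gives 8 to 12 mm). Let go, the bar stays by 3 N friction but does not lock: a pad pushed in farther pushes it back until 1 to 2 mm are left. The trigger cannot draw it back
- pad_face (a point): middle of the round rubber pad's face (26 mm in diameter, 55 mm above the worktop), which points along the clamp's x at the cup; it starts 20 to 38 mm short of a bottle held against the stop
- pad (a joint): how far the sprung rubber pad is pushed into the jaw, m: 0 free, 0.012 all the way in; 1.5 N per mm. Its red pin comes out at the back of the jaw's head as it is pushed in
There are look-alikes about, which are no part of the job. Leave any red look-alike of the bottle_pink alone.

How it is judged:
On the way, in this order (a step that is already met when the one before it is completed fails the run):
1. the pink bottle stands in the cup and is let go (horizontal distance between bottle_pink and cup_floor below 0.008 m and z of bottle_pink in the frame of cup_floor below 0.004 m and angle between bottle_pink's own z axis and vertical below 0.12 rad and contact force between each of the arm, the fingers and bottle_pink below 0.1 N), for 0.2 s.
2. the pad comes up against the bottle by the trigger (contact force between pad and bottle_pink above 0.5 N and value of joint trigger above 0.04 rad), for 0.1 s.
At the end, for the whole second after the job is handed in: pink bottle upright in the cup (within 8 mm of its centre, foot on the floor, under 0.12 rad), robot off it; pad on it with over 3 N, pushed in 3 to 9 mm, while the fingers hold the trigger (over 0.04 rad, over 1 N); other bottles upright, within 30 mm of their places (all of step 1 and z of bottle_pink in the frame of cup_floor above -0.004 m and value of joint pad between 0.003 and 0.009 m and contact force between pad and bottle_pink above 3 N and value of joint trigger above 0.04 rad and contact force between the fingers and trigger above 1 N and angle between each of bottle_green, bottle_yellow's own z axis and vertical below 0.2 rad and distance of each of bottle_green, bottle_yellow from where it was at the start of the episode below 0.03 m); the arm keeps its last pose, push and grip.
It fails at once if the pad is pushed all the way in (over 10.5 mm): the bottle is crushed (value of joint pad above 0.0105 m).
It fails at once if the robot pushes the jaw or pad itself with over 2 N (contact force between any of the arm, the fingers and jaw above 2 N).
It fails at once if another bottle is knocked over or shoved by over 30 mm (angle between any of bottle_green, bottle_yellow's own z axis and vertical above 0.5 rad or distance of any of bottle_green, bottle_yellow from where it was at the start of the episode above 0.03 m).
It also fails if it takes over 67 s, if anything falls off the work surface, if the arm or the gripper's body presses on something with over 40 N, if the wrist force passes 120 N, or if a joint passes its speed limit or range.

## Working session

There is one attempt and no reset: what is moved stays moved. The work goes in short steps, Python scripts to look and compute and a tool call to move; the robot and the scene stay as the last step left them, time stands still between calls to the robot, and variables do not carry over. Pictures are saved under pics/ and viewed, at most 10 in all, crops included, and the job is handed in when it is done.

Besides the shell and the picture viewer there is one more tool, called after "Request:" as name(argument=value, ...) on one line, values as JSON. send_rows: Moves the arm, as the interface text tells. Scaled input: -1 to 1 covers 0.03 m each way for a shift and 0.08 rad each way for a turn. Its arguments: {"type":"object","properties":{"series":{"type":"array","items":{"type":"array","items":{"type":"array","items":{"type":"number","minimum":-1,"maximum":1}}}}},"required":["series"]}

```bash
mkdir -p pics; ls; cat > h.py <<'E'
import numpy as np, cv2
from cell import robot, imaging, ticket
def ray(p, rc):
    K=np.array(p["camera_matrix"]);d=np.array(p["dist"],float);V=np.array(p["view"])
    u=cv2.undistortPoints(np.array([[[rc[1],rc[0]]]],float),K,d)[0,0]
    R=V[:3,:3];o=-R.T@V[:3,3]
    v=R.T@np.array([u[0],-u[1],-1.]); return o,v/np.linalg.norm(v)
def onz(p,rc,z):
    o,v=ray(p,rc); return o+v*(z-o[2])/v[2]
def proj(p,X):
    V=np.array(p["view"]);c=V[:3,:3]@np.array(X,float)+V[:3,3]
    q=cv2.projectPoints(np.array([[c[0],-c[1],-c[2]]]),np.zeros(3),np.zeros(3),np.array(p["camera_matrix"]),np.array(p["dist"],float))[0].ravel()
    return q[::-1]
def tri(obs):
    A=0;b=0
    for p,rc in obs:
        o,v=ray(p,rc);M=np.eye(3)-np.outer(v,v);A=A+M;b=b+M@o
    return np.linalg.solve(A,b)
def save(p,n,crop=None,s=1):
    im=p["color"][:,:,::-1]
    if crop: im=im[crop[0]:crop[1],crop[2]:crop[3]]
    cv2.imwrite("pics/"+n,cv2.resize(im,None,fx=s,fy=s,interpolation=cv2.INTER_CUBIC))
E
python3 - <<'E'
from h import *
np.set_printoptions(precision=4,suppress=True)
P={n:imaging.grab_frame(n) for n in("scene","top")}
save(P["scene"],"s1.png",s=1.4);save(P["top"],"t1.png",s=1.4)
for t in("bottle_pink","bottle_green","bottle_yellow","clamp","cup_floor","handle_grip","trigger_grip","pad_face"):
    for n,p in P.items():
        for r in imaging.spot_point(p,t)[:4]:
            print(t,n,np.round(r["point"]),round(r["score"],2),onz(p,r["point"],{"cup_floor":.012,"handle_grip":.127,"trigger_grip":.127,"pad_face":.055}.get(t,0)))
o=robot.get_obs();print(o["position"],o["ee_rot"],o["gripper_width"])
for p in P.values(): print(ray(p,(210,280)))
E
```

```text
pics
bottle_pink scene [237. 255.] 0.98 [0.4508 0.194  0.    ]
bottle_pink scene [236. 212.] 0.95 [0.3968 0.2737 0.    ]
bottle_pink scene [256. 224.] 0.88 [0.3634 0.2083 0.    ]
bottle_pink scene [209. 252.] 0.56 [0.5222 0.2591 0.    ]
bottle_pink top [270. 245.] 0.74 [0.3581 0.214  0.    ]
bottle_pink top [251. 222.] 0.68 [0.4064 0.2743 0.    ]
bottle_pink top [232. 251.] 0.52 [0.455  0.2005 0.    ]
bottle_pink top [206. 228.] 0.5 [0.5219 0.2621 0.    ]
bottle_green scene [199. 227.] 0.95 [0.5184 0.3333 0.    ]
bottle_green top [216. 201.] 0.85 [0.4942 0.3305 0.    ]
bottle_yellow scene [271. 370.] 0.72 [ 0.508  -0.0654  0.    ]
bottle_yellow scene [214. 292.] 0.57 [0.5642 0.1712 0.    ]
bottle_yellow top [186. 260.] 0.85 [0.5731 0.1809 0.    ]
clamp scene [272. 372.] 0.65 [ 0.5101 -0.0692  0.    ]
clamp top [211. 355.] 0.94 [ 0.5098 -0.0621  0.    ]
cup_floor scene [297. 350.] 0.96 [ 0.4147 -0.07    0.012 ]
handle_grip scene [210. 394.] 0.67 [ 0.5682 -0.0685  0.127 ]
handle_grip top [173. 361.] 0.75 [ 0.5748 -0.0563  0.127 ]
trigger_grip scene [219. 381.] 0.73 [ 0.5281 -0.0618  0.127 ]
trigger_grip top [196. 365.] 0.48 [ 0.5227 -0.0633  0.127 ]
pad_face scene [270. 368.] 0.41 [ 0.4578 -0.0802  0.055 ]
pad_face top [230. 364.] 0.63 [ 0.4556 -0.0732  0.055 ]
pad_face top [252. 361.] 0.35 [ 0.4032 -0.0647  0.055 ]
[0.2521 0.5168 0.2387] [-0.      0.225   0.9744 -0.    ] 0.08833242124078972
(array([-0.1585, -0.3205,  0.7297]), array([ 0.6245,  0.4557, -0.6343]))
(array([0.3457, 0.1026, 0.9556]), array([ 0.1707,  0.0263, -0.985 ]))
```

View pics/s1.png

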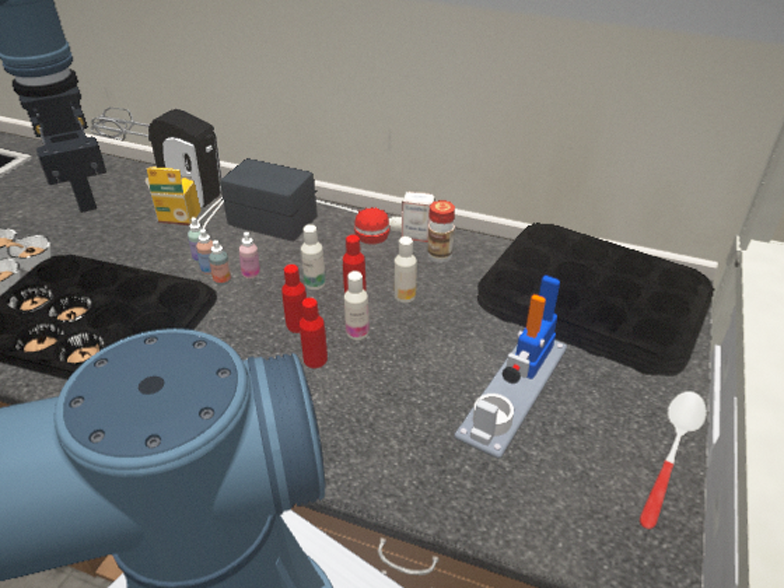

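View pics/t1.png

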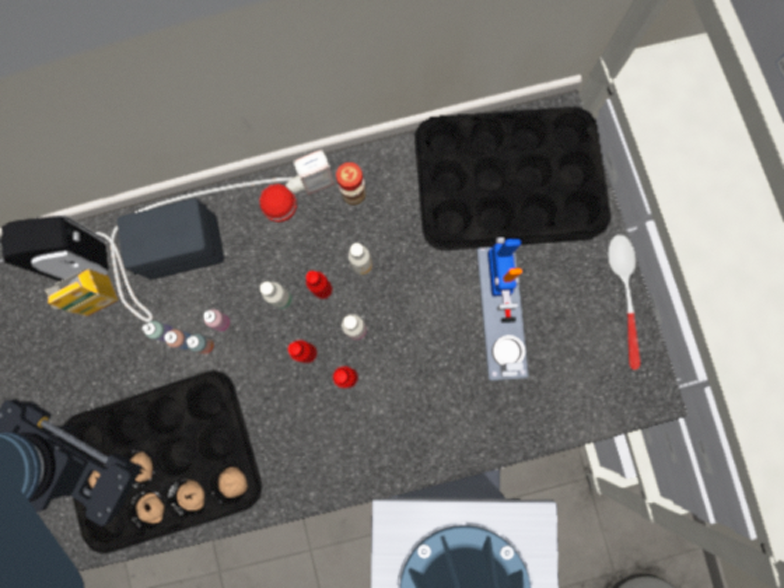

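```bash
python3 - <<'E'
from h import *
p=imaging.grab_frame("scene");save(p,"s2.png",(140,270,190,310),6)
E
```

```text
(no output)
```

View pics/s2.png

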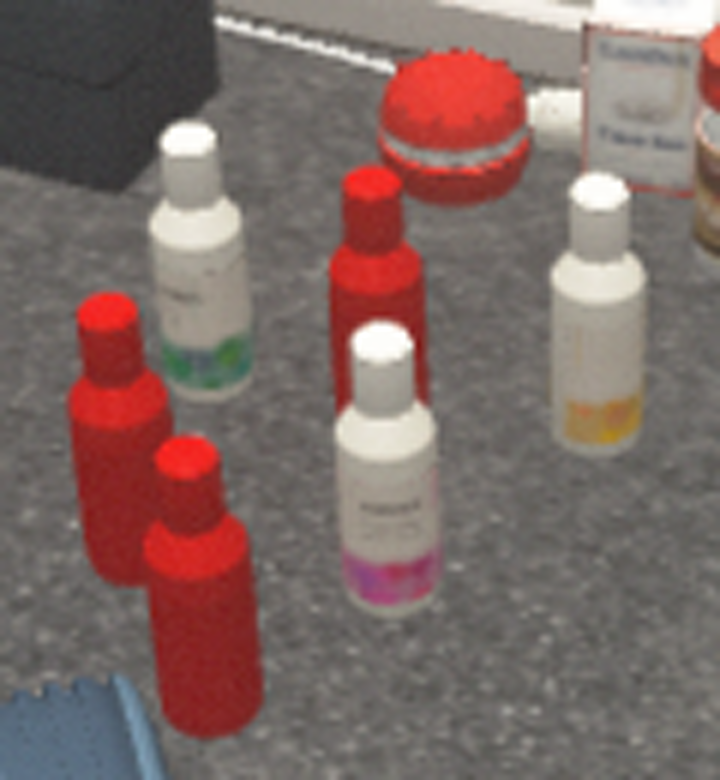

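Candidates for the pink bottle (scene picture, row, column):
- Red look-alikes at (236,212), (256,224) and (209,252).
- Green bottle at (199,227) and yellow bottle at (214,292).
- A small pink dropper at about (185,178).
- A cream bottle with a pink band at (237,255).

The crop shows the pink band on the (237,255) bottle, so I choose that one, at world ≈ (0.453, 0.197). The clamp is at the right, cup at (297,350), with its stop nearest the robot.

Request:
send_rows(series=[[[-0.9,-0.55,0,0,0,0,-1],[-0.9,-0.55,0,0,0,0,-1],[-0.9,-0.55,0,0,0,0,-1],[-0.9,-0.55,0,0,0,0,-1],[-0.9,-0.55,0,0,0,0,-1],[-0.9,-0.55,0,0,0,0,-1],[-0.9,-0.55,0,0,0,0,-1],[-0.9,-0.55,0,0,0,0,-1],[-0.9,-0.55,0,0,0,-0.9,-1],[0,0,0,0,0,-0.9,-1]]])

```text
time_s: 2.2
position: [0.4065, 0.2752, 0.2389]
ee_rot: [0.0, 0.155, 0.988, -0.0]
contact_force: [0.3, 0.7, 0.9]
gripper_width: 0.0882
grip_force: 0.0
```

```bash
cat >> h.py <<'E'
from scipy.spatial.transform import Rotation as Ro
def need(tgt,ydir=None):
    o=robot.get_obs();q=np.array(o["ee_rot"]);R=Ro.from_quat(q[[1,2,3,0]]).as_matrix()
    print("pos",np.round(o["position"],4),"yaxis",np.round(R[:,1],4),"z",np.round(R[:,2],3),"t",o["time_s"],"w",o["gripper_width"],"F",np.round(o["contact_force"],1))
    print("shift units",np.round(R.T@(np.array(tgt)-o["position"])/.03,2))
    if ydir is not None:
        y=R[:,1];a=np.arctan2(y[0]*ydir[1]-y[1]*ydir[0],y[0]*ydir[0]+y[1]*ydir[1]);a=(a+np.pi/2)%np.pi-np.pi/2
        print("wz units",np.round(-a/.08,2))
E
python3 - <<'E'
from h import *
np.set_printoptions(precision=4,suppress=True)
P={n:imaging.grab_frame(n) for n in("scene","top","wrist")}
# clamp: several shots
for t,z in(("cup_floor",.012),("handle_grip",.127),("trigger_grip",.127),("pad_face",.055),("bottle_pink",0)):
    for n,p in P.items():
        for r in imaging.spot_point(p,t)[:2]: print(t,n,np.round(r["point"]),round(r["score"],2),onz(p,r["point"],z))
save(P["wrist"],"w1.png",s=1.2)
save(P["top"],"t2.png",(150,290,320,420),6)
need((.453,.197,.2),(.12,.99))
E
```

```text
cup_floor scene [300. 351.] 0.75 [ 0.4078 -0.0762  0.012 ]
cup_floor top [251. 360.] 0.65 [ 0.4067 -0.0698  0.012 ]
cup_floor wrist [256.  49.] 0.62 [ 0.4108 -0.0755  0.012 ]
handle_grip scene [209. 393.] 0.74 [ 0.5697 -0.0674  0.127 ]
handle_grip top [174. 362.] 0.65 [ 0.5715 -0.0584  0.127 ]
handle_grip top [211. 355.] 0.42 [ 0.488  -0.0413  0.127 ]
trigger_grip scene [222. 384.] 0.68 [ 0.5222 -0.0698  0.127 ]
trigger_grip top [196. 367.] 0.43 [ 0.5216 -0.0673  0.127 ]
pad_face scene [269. 366.] 0.51 [ 0.4578 -0.0757  0.055 ]
pad_face top [230. 363.] 0.44 [ 0.4554 -0.0718  0.055 ]
bottle_pink scene [208. 250.] 0.88 [0.5215 0.2659 0.    ]
bottle_pink scene [234. 254.] 0.87 [0.4571 0.2006 0.    ]
bottle_pink top [206. 230.] 0.83 [0.5227 0.2577 0.    ]
bottle_pink top [232. 253.] 0.75 [0.4558 0.196  0.    ]
bottle_pink wrist [254. 288.] 0.98 [0.5188 0.2577 0.    ]
bottle_pink wrist [223. 229.] 0.87 [0.4471 0.1932 0.    ]
pos [0.4054 0.2768 0.2387] yaxis [ 0.3049  0.9524 -0.    ] z [-0. -0. -1.] t 3.1 w 0.0880476093428944 F [-0.7 -0.3  0.4]
shift units [-2.32 -2.05  1.29]
wz units -2.37
```

View pics/w1.png

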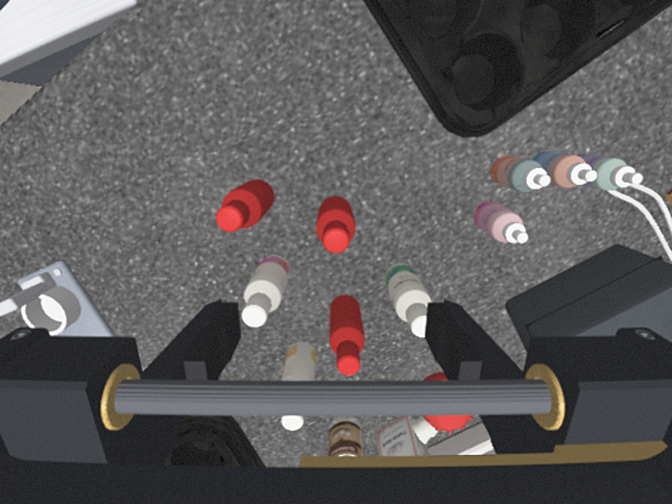

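View pics/t2.png

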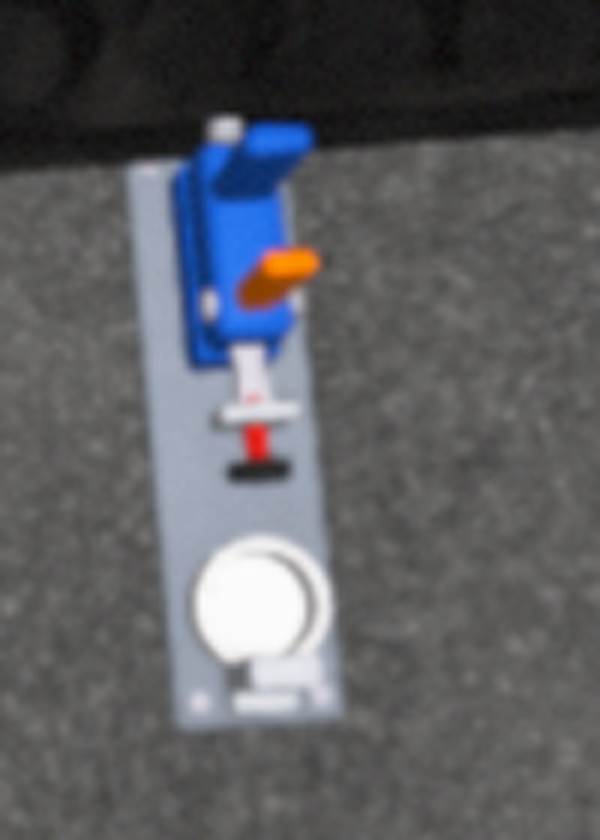

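The wrist picture shows the cream, pink-footed bottle at about (245,218) px native, clear of both fingers. The top crop shows the clamp plate's left edge from (133,165) to (180,728) and the cup rim centred at about (262,602), in crop pixels.

```bash
python3 - <<'E'
from h import *
np.set_printoptions(precision=4,suppress=True)
p=imaging.grab_frame("top")
f=lambda x,y,z:onz(p,(150+(y+.5)/6-.5,320+(x+.5)/6-.5),z)
a,b,c,d=f(133,165,.01),f(180,728,.01),f(342,715,.01),f(308,400,.01)
print(a,b,c,d,"len",np.linalg.norm(a-b),"wid",np.linalg.norm(c-b))
u=(b-a)/np.linalg.norm(b-a);v=(c-d)/np.linalg.norm(c-d);print("dirs",u,v,(c-b)/np.linalg.norm(c-b))
print("rim",f(262,602,.037))
print("pad",f(259,470,.068),"stop top",f(287,672,.070))
print("trig top",f(295,262,.151),"grip top",f(285,137,.151))
# near end mid - outward
s=imaging.grab_frame("scene")
for n,q in(("scene",s),("top",p)):
  for t,z in(("cup_floor",.012),("bottle_pink",0)):
    for r in imaging.outline_of(q,t)[:4]:
        g=r["region"];k=np.argwhere(g);print(t,n,round(r["score"],2),r["point"],k.min(0),k.max(0))
E
```

```text
[ 0.5954 -0.0289  0.01  ] [ 0.3585 -0.0444  0.01  ] [ 0.3642 -0.1107  0.01  ] [ 0.4947 -0.1001  0.01  ] len 0.2374278535631377 wid 0.06657727370106058
dirs [-0.9979 -0.065   0.    ] [-0.9967 -0.0806  0.    ] [ 0.0851 -0.9964  0.    ]
rim [ 0.4084 -0.0738  0.037 ]
pad [ 0.4578 -0.0679  0.068 ] stop top [ 0.3793 -0.0765  0.07  ]
trig top [ 0.5225 -0.0667  0.151 ] grip top [ 0.5688 -0.0645  0.151 ]
cup_floor scene 0.81 [271.2, 368.6] [197 325] [327 404]
bottle_pink scene 0.91 [215.3, 209.5] [189 201] [237 218]
bottle_pink scene 0.87 [218.5, 253.9] [195 246] [241 263]
bottle_pink scene 0.73 [239.5, 225.0] [213 214] [262 234]
bottle_pink scene 0.65 [185.8, 251.2] [168 245] [205 260]
cup_floor top 0.84 [220.7, 355.3] [172 341] [271 376]
bottle_pink top 0.86 [203.9, 225.6] [194 218] [213 236]
bottle_pink top 0.6 [234.4, 251.5] [225 245] [242 261]
bottle_pink top 0.51 [268.7, 246.4] [262 238] [277 255]
bottle_pink top 0.42 [247.2, 211.4] [243 209] [256 215]
```

Request:
send_rows(series=[[[-0.8,-0.68,0.4,0,0,0,-1],[-0.8,-0.68,0.4,0,0,0,-1],[-0.72,-0.69,0.4,0,0,0,-1],[0,0,0,0,0,-0.8,-1],[0,0,0,0,0,-0.8,-1],[0,0,0,0,0,-0.77,-1],[0,0,0,0,0,0,-1],[0,0,0,0,0,0,-1],[0,0,0,0,0,0,-1],[0,0,0,0,0,0,-1]]])

```text
time_s: 4.65
position: [0.4529, 0.1971, 0.2027]
ee_rot: [-0.0, 0.06, 0.998, 0.0]
contact_force: [0.3, 0.2, -0.6]
gripper_width: 0.0881
grip_force: 0.0
```

```bash
python3 - <<'E'
from h import *
np.set_printoptions(precision=4,suppress=True)
p=imaging.grab_frame("wrist");save(p,"w2.png",s=1.2)
for r in imaging.spot_point(p,"bottle_pink")[:3]: print(r["point"],r["score"],onz(p,r["point"],0))
# foot+cap by mask
for r in imaging.outline_of(p,"bottle_pink")[:4]: k=np.argwhere(r["region"]);print(r["score"],r["point"],k.min(0),k.max(0))
print(proj(p,(.453,.197,0)),proj(p,(.453,.197,.118)))
need((.453,.197,.057),(.12,.99))
E
```

```text
[230.3, 329.1] 0.9 [0.5223 0.2574 0.    ]
[135.3, 338.9] 0.88 [0.4041 0.2767 0.    ]
[106.6, 274.8] 0.7 [0.3637 0.2063 0.    ]
0.78 [247.2, 337.3] [217 314] [287 355]
0.76 [102.6, 272.0] [ 79 254] [124 293]
0.64 [193.8, 270.0] [166 252] [222 288]
[183.8634 276.2483] [216.182  275.9391]
pos [0.4529 0.1971 0.2027] yaxis [ 0.12    0.9928 -0.    ] z [-0. -0. -1.] t 4.8 w 0.08797664130916626 F [ 0.2 -1.1  0. ]
shift units [-0.   -0.    4.86]
wz units 0.0
```

View pics/w2.png

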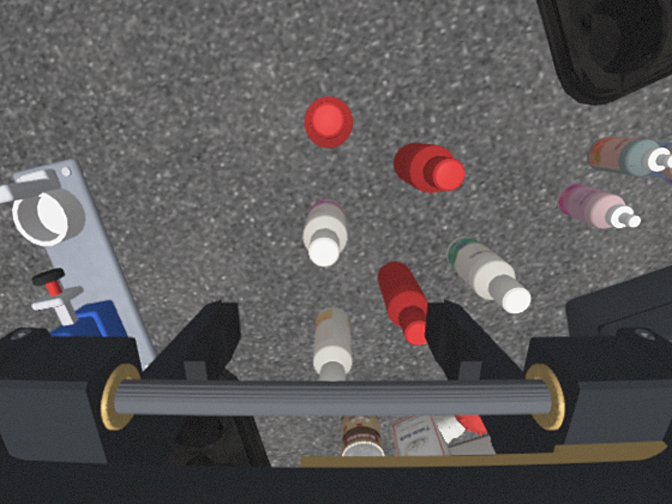

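The wrist picture puts the bottle's cap top at native (208,270), a few px from the projection of my estimate, so I'm refining.

```bash
python3 - <<'E'
from h import *
np.set_printoptions(precision=4,suppress=True)
p=imaging.grab_frame("wrist")
print(onz(p,(208,270),.118),p["camera_matrix"][0][0])
s=imaging.grab_frame("scene");t=imaging.grab_frame("top")
# fit xy to mask: model = silhouettes; compare centroids of cream+pink pixels
def sil(q,x,y):
    m=np.zeros((420,560),np.uint8)
    prof=[(0,.018),(.08,.018),(.092,.011),(.118,.011)]
    pts=[]
    for z0,r0 in prof: pts.append([proj(q,(x+r0*np.cos(a),y+r0*np.sin(a),z0))[::-1] for a in np.linspace(0,6.28,24)])
    for i in range(3):
        h=cv2.convexHull(np.array(pts[i]+pts[i+1],np.float32));cv2.fillConvexPoly(m,np.int32(np.round(h*16)),1,shift=4)
    return m>0
from scipy.optimize import minimize
for q,n in((p,"w"),(s,"s"),(t,"t")):
    c=[r for r in imaging.outline_of(q,"bottle_pink") if (r["region"]&sil(q,.453,.197)).sum()>.5*r["region"].sum()]
    if not c: print(n,"none");continue
    g=c[0]["region"]
    f=lambda v:-(sil(q,*v)&g).sum()/(sil(q,*v)|g).sum()
    r=minimize(f,(.451,.195),method="Nelder-Mead",options=dict(initial_simplex=[(.451,.195),(.459,.195),(.451,.203)]));print(n,r.x,r.fun)
E
```

```text
[0.4452 0.193  0.118 ] 291.04612620792483
w [0.4451 0.1926] -0.9201655824955648
s [0.4507 0.1936] -0.904881101376721
t none
```

Request:
send_rows(series=[[[0.15,-0.15,0.6,0,0,0,-1],[0,0,0.7,0,0,0,-1],[0,0,0.7,0,0,0,-1],[0,0,0.7,0,0,0,-1],[0,0,0.7,0,0,0,-1],[0,0,0.7,0,0,0,-1],[0,0,0.4,0,0,0,-1],[0,0,0.32,0,0,0,-1],[0,0,0,0,0,0,-1],[0,0,0,0,0,0,1]]])

```text
time_s: 6.35
position: [0.4484, 0.1932, 0.0587]
ee_rot: [0.0, 0.06, 0.998, 0.0]
contact_force: [-0.1, -0.6, 0.3]
gripper_width: 0.0803
grip_force: 0.0
```

Request:
send_rows(series=[[[0,0,0,0,0,0,1],[0,0,0,0,0,0,1],[0,0,0,0,0,0,1],[0,0,0,0,0,0,1],[0,0,0,0,0,0,1],[0,0,-0.3,0,0,0,1],[0,0,-0.7,0,0,0,1],[0,0,-1,0,0,0,1],[0,0,-1,0,0,0,1],[0,0,-1,0,0,0,1]]])

```text
time_s: 7.6
position: [0.4477, 0.1931, 0.1795]
ee_rot: [0.0, 0.06, 0.998, 0.0]
contact_force: [0.3, -0.6, -0.3]
gripper_width: 0.035
grip_force: 29.9
```

Request:
send_rows(series=[[[0.025,-0.6,0,0,0,0,1],[0.025,-1,0,0,0,0,1],[0.025,-1,0,0,0,0,1],[0.025,-1,0,0,0,0,1],[0.025,-1,0,0,0,0,1],[0.025,-1,0,0,0,0,1],[0.025,-1,0,0,0,0,1],[0.025,-1,0,0,0,0,1],[0.02,-0.9,0,0,0,0,1],[0,-0.46,0,0,0,-0.4,1]]])

```text
time_s: 8.85
position: [0.4075, -0.0744, 0.1767]
ee_rot: [-0.001, 0.045, 0.999, 0.0]
contact_force: [0.5, 0.2, -1.9]
gripper_width: 0.0349
grip_force: 29.9
```

Request:
send_rows(series=[[[0,0,0.1,0,0,-0.8,1],[0,0,0.2,0,0,-0.8,1],[0,0,0.3,0,0,-0.4,1],[0,0,0.3,0,0,0,1],[0,0,0.3,0,0,0,1],[0,0,0.3,0,0,0,1],[0,0,0,0,0,0,1],[0,0,0,0,0,0,1],[0,0,0,0,0,0,1],[0,0,0,0,0,0,1]]])

```text
time_s: 10.1
position: [0.4093, -0.073, 0.1334]
ee_rot: [0.0, -0.036, 0.999, -0.0]
contact_force: [0.3, -0.1, -0.9]
gripper_width: 0.0347
grip_force: 29.9
```

```bash
python3 - <<'E'
from h import *
np.set_printoptions(precision=4,suppress=True)
P={n:imaging.grab_frame(n) for n in("scene","top","wrist")}
for t,z in(("cup_floor",.012),("bottle_pink",None)):
    for n,p in P.items():
        need_z=z if z else robot.get_obs()["position"][2]-.058
        for r in imaging.spot_point(p,t)[:5]: print(t,n,np.round(r["point"],1),round(r["score"],2),onz(p,r["point"],need_z))
need((.409,-.073,.071),(-.072,.997))
a=P["wrist"]["color"][100:420,60:500];b=P["scene"]["color"][150:345,280:480]
b=cv2.resize(b,None,fx=320/195,fy=320/195)
im=np.hstack([a,b])[:,:,::-1];cv2.imwrite("pics/c1.png",im);print(im.shape)
E
```

```text
cup_floor top [249.  357.7] 0.92 [ 0.4123 -0.065   0.012 ]
cup_floor wrist [202.7 275.1] 0.93 [ 0.4089 -0.0741  0.012 ]
cup_floor wrist [226.9 274.8] 0.49 [ 0.4339 -0.0726  0.012 ]
bottle_pink scene [257.2 225.9] 0.97 [0.3098 0.1494 0.0752]
bottle_pink scene [209.6 253. ] 0.97 [0.4528 0.1973 0.0752]
bottle_pink scene [233.4 209.8] 0.94 [0.342  0.2204 0.0752]
bottle_pink scene [272.  354.2] 0.75 [ 0.4205 -0.0687  0.0752]
bottle_pink top [205.3 229.6] 0.85 [0.5092 0.2457 0.0752]
bottle_pink top [251.3 224.2] 0.69 [0.4003 0.2554 0.0752]
bottle_pink top [271.8 242.9] 0.58 [0.3534 0.2105 0.0752]
bottle_pink wrist [227.6 273.6] 0.72 [ 0.4093 -0.0748  0.0751]
bottle_pink wrist [174.  556.1] 0.61 [0.3527 0.13   0.0751]
pos [ 0.4091 -0.073   0.1331] yaxis [-0.0718  0.9974 -0.    ] z [ 0. -0. -1.] t 10.55 w 0.03523074155526372 F [ 0.4 -0.4 -1.5]
shift units [ 0.   -0.    2.07]
wz units -0.0
(320, 768, 3)
```

View pics/c1.png

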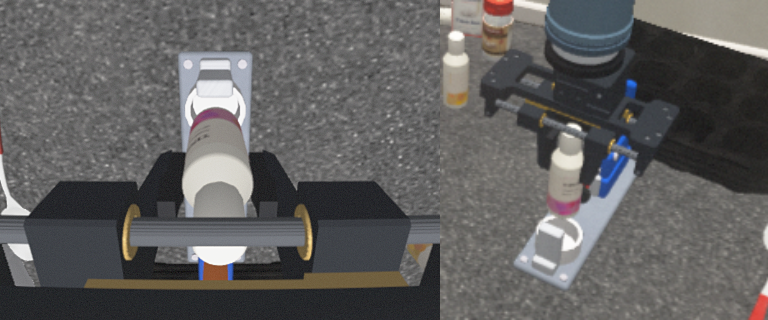

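Wrist and scene agree: the bottle hangs roughly over the cup and the clamp is aligned with the tool. I'll lower to just above the rim and check the fit in a zoomed view.

Request:
send_rows(series=[[[0,0,0.25,0,0,0,1],[0,0,0.25,0,0,0,1],[0,0,0.25,0,0,0,1],[0,0,0.2,0,0,0,1],[0,0,0,0,0,0,1],[0,0,0,0,0,0,1],[0,0,0,0,0,0,1],[0,0,0,0,0,0,1],[0,0,0,0,0,0,1],[0,0,0,0,0,0,1]]])

```text
time_s: 11.8
position: [0.4091, -0.073, 0.1047]
ee_rot: [0.0, -0.036, 0.999, -0.0]
contact_force: [0.7, 0.4, -2.2]
gripper_width: 0.0353
grip_force: 29.9
```

```bash
python3 - <<'E'
from h import *
np.set_printoptions(precision=4,suppress=True)
p=imaging.grab_frame("scene");w=imaging.grab_frame("wrist")
need((.409,-.073,.071))
z=robot.get_obs()["position"][2]-.058;print("foot z",z)
def ov(q,cr,s):
    im=cv2.resize(q["color"][cr[0]:cr[1],cr[2]:cr[3]],None,fx=s,fy=s,interpolation=cv2.INTER_CUBIC)[:,:,::-1].copy()
    def circ(c,r,zz,col):
        for a in np.linspace(0,2*np.pi,60):
            y,x=proj(q,(c[0]+r*np.cos(a),c[1]+r*np.sin(a),zz));cv2.circle(im,(int((x+.5-cr[2])*s),int((y+.5-cr[0])*s)),1,col,-1)
    circ((.409,-.073),.022,.037,(0,255,0));circ((.409,-.073),.018,z,(255,255,0));return im
a=ov(p,(220,340,300,400),4.5);b=ov(w,(120,280,200,350),3.375)
h=min(a.shape[0],b.shape[0]);im=np.hstack([a[:h,:400],b[:h,:400]]);print(im.shape);cv2.imwrite("pics/c2.png",im)
E
```

```text
pos [ 0.4091 -0.073   0.1046] yaxis [-0.0718  0.9974 -0.    ] z [-0. -0. -1.] t 11.9 w 0.03509258990378372 F [ 0.9  0.2 -1.5]
shift units [ 0.   -0.    1.12]
foot z 0.04662493161276012
(540, 800, 3)
```

View pics/c2.png

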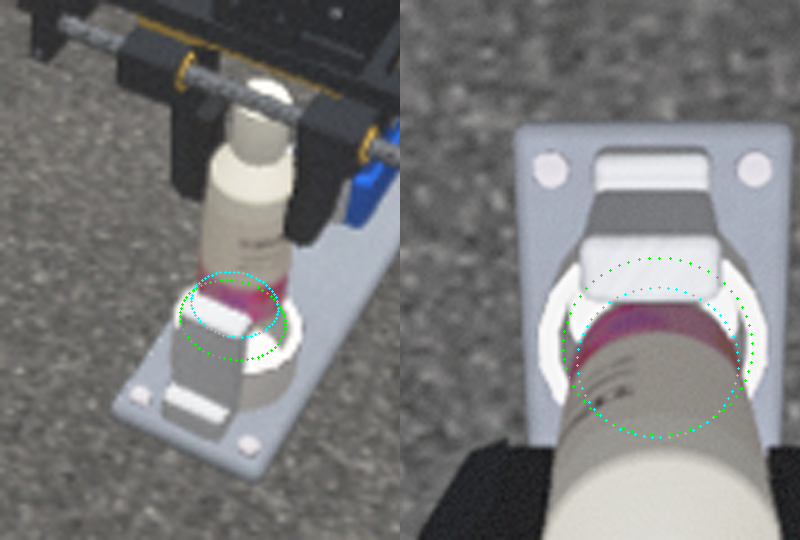

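Wrist half: the bottle's foot and the cup are centred sideways. The foot looks about 2–3 mm too far from the stop compared with the cyan circle. I'll get numbers from the stop's face edge and the rim.

```bash
python3 - <<'E'
from h import *
np.set_printoptions(precision=4,suppress=True)
w=imaging.grab_frame("wrist")
f=lambda x,y,z:onz(w,(120+(y+.5)/3.375-.5,200+(x-400+.5)/3.375-.5),z)
print("stop face edge z.07",f(583,300,.07),f(718,300,.07),"-> cup x",f(650,300,.07)[0]+.021)
print("stop base back",f(600,193,.07))
print("rim outer l/r",f(540,340,.037),f(768,340,.037))
print("plate corners",f(520,126,.01),f(790,126,.01))
fz=robot.get_obs()["position"][2]-.058
for x,y in((600,322),(578,372),(740,368),(715,318)): print("foot",f(x,y,fz))
E
```

```text
stop face edge z.07 [ 0.3873 -0.0889  0.07  ] [ 0.3855 -0.0628  0.07  ] -> cup x 0.4074018858400868
stop base back [ 0.3661 -0.0867  0.07  ]
rim outer l/r [ 0.4087 -0.1003  0.037 ] [ 0.405  -0.0476  0.037 ]
plate corners [ 0.3638 -0.1099  0.01  ] [ 0.3591 -0.0442  0.01  ]
foot [ 0.3999 -0.0863  0.0466]
foot [ 0.4121 -0.0906  0.0466]
foot [ 0.4086 -0.0545  0.0466]
foot [ 0.3972 -0.0611  0.0466]
```

Request:
send_rows(series=[[[0.12,-0.03,0,0,0,0,1],[0,0,0.1,0,0,0,1],[0,0,0.2,0,0,0,1],[0,0,0.2,0,0,0,1],[0,0,0.15,0,0,0,1],[0,0,0.15,0,0,0,1],[0,0,0.15,0,0,0,1],[0,0,0.1,0,0,0,1],[0,0,0,0,0,0,1],[0,0,0,0,0,0,1]]])

```text
time_s: 13.2
position: [0.4056, -0.0741, 0.0731]
ee_rot: [0.0, -0.036, 0.999, 0.0]
contact_force: [2.7, 0.5, -3.3]
gripper_width: 0.0352
grip_force: 29.9
```

```bash
python3 - <<'E'
from h import *
need((.409,-.073,.071))
E
```

```text
pos [ 0.4056 -0.0741  0.0731] yaxis [-7.170e-02  9.974e-01  1.000e-04] z [ 0.  0. -1.] t 13.2 w 0.035212621896839366 F [ 2.7  0.5 -3.3]
shift units [-0.12  0.03  0.07]
```

A 2.7 N push in +x means light contact with the stop. I'll back off 1.5 mm and settle lower.

Request:
send_rows(series=[[[-0.05,0,0,0,0,0,1],[0,0,0.04,0,0,0,1],[0,0,0.04,0,0,0,1],[0,0,0.03,0,0,0,1],[0,0,0,0,0,0,1],[0,0,0,0,0,0,1],[0,0,0,0,0,0,1],[0,0,0,0,0,0,1],[0,0,0,0,0,0,1],[0,0,0,0,0,0,1]]])

```text
time_s: 14.45
position: [0.4073, -0.074, 0.07]
ee_rot: [0.0, -0.036, 0.999, -0.0]
contact_force: [-0.9, 1.6, 5.7]
gripper_width: 0.0349
grip_force: 29.9
```

```bash
python3 - <<'E'
from h import *
need((.409,-.073,.071))
E
```

```text
pos [ 0.4073 -0.074   0.07  ] yaxis [-7.170e-02  9.974e-01 -1.000e-04] z [ 0. -0. -1.] t 14.45 w 0.03485536426917233 F [-0.9  1.6  5.7]
shift units [-0.06  0.03 -0.03]
```

The bottle is seated on the cup floor (5.7 N upward). Release and rise.

Request:
send_rows(series=[[[0,0,0,0,0,0,-1],[0,0,0,0,0,0,-1],[0,0,0,0,0,0,-1],[0,0,-0.2,0,0,0,-1],[0,0,-0.6,0,0,0,-1],[0,0,-1,0,0,0,-1],[0,0,-1,0,0,0,-1],[0,0,-1,0,0,0,-1],[0,0,-1,0,0,0,-1],[0,0,-0.5,0,0,0,-1]]])

```text
time_s: 15.7
position: [0.4077, -0.0743, 0.2307]
ee_rot: [0.001, -0.036, 0.999, -0.001]
contact_force: [0.0, -0.4, -0.5]
gripper_width: 0.0881
grip_force: 0.0
```

```bash
python3 - <<'E'
from h import *
np.set_printoptions(precision=4,suppress=True)
P={n:imaging.grab_frame(n) for n in("scene","top","wrist")}
for t,z in(("trigger_grip",.127),("handle_grip",.127),("pad_face",.055)):
    for n,p in P.items():
        for r in imaging.spot_point(p,t)[:2]: print(t,n,np.round(r["point"],1),round(r["score"],2),onz(p,r["point"],z))
need((.547,-.064,.2))
a=cv2.resize(P["scene"]["color"][180:340,300:440],None,fx=3,fy=3);b=cv2.resize(P["wrist"]["color"][100:420,150:420],None,fx=1.5,fy=1.5)
cv2.imwrite("pics/c3.png",np.hstack([a[:480,:390],b[:480,:405]])[:,:,::-1])
E
```

```text
trigger_grip scene [218.9 384.4] 0.83 [ 0.5321 -0.0667  0.127 ]
trigger_grip scene [297.4 352. ] 0.56 [ 0.3232 -0.1135  0.127 ]
trigger_grip top [196.7 364.7] 0.59 [ 0.52   -0.0626  0.127 ]
trigger_grip wrist [314.  274.4] 0.95 [ 0.5221 -0.0683  0.127 ]
handle_grip scene [207.6 391.6] 0.69 [ 0.572  -0.0625  0.127 ]
handle_grip top [175.5 364. ] 0.83 [ 0.5683 -0.0624  0.127 ]
handle_grip wrist [353.3 277.9] 0.56 [ 0.5738 -0.0609  0.127 ]
pad_face scene [268.  367.7] 0.44 [ 0.4629 -0.0769  0.055 ]
pad_face wrist [228.1 278.6] 0.72 [ 0.4557 -0.0686  0.055 ]
pos [ 0.4069 -0.0739  0.2284] yaxis [-0.0717  0.9974  0.0005] z [-0.001  0.    -1.   ] t 16.3 w 0.08805683570871847 F [ 0.5  0.  -0.8]
shift units [-4.68 -0.01  0.94]
```

View pics/c3.png

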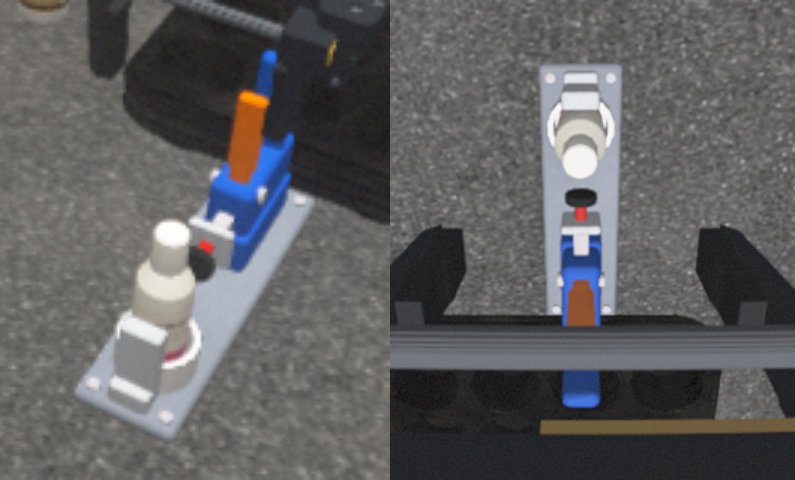

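The bottle stands upright in the cup against no obstruction. The pad is about 30 mm short of it. Next I turn the gripper a quarter so that it closes along the clamp's bar.

```bash
python3 - <<'E'
from h import *
print(np.round(robot.get_obs()["joint_positions"],3))
need((.555,-.0633,.21),(-.9974,-.072))
E
```

```text
[-0.469 -0.192  1.999  0.     1.335 -2.111]
pos [ 0.4069 -0.0739  0.2284] yaxis [-7.170e-02  9.974e-01  5.000e-04] z [-0.001  0.    -1.   ] t 16.3 w 0.08805683570871847 F [ 0.5  0.  -0.8]
shift units [-4.95 -0.    0.61]
wz units 19.63
```

Request:
send_rows(series=[[[-0.5,0,0,0,0,0,-1],[-0.8,0,0,0,0,0,-1],[-0.9,0,0,0,0,0,-1],[-0.9,0,0,0,0,0,-1],[-0.9,0,0,0,0,0,-1],[-0.6,0,0,0,0,0,-1],[-0.34,0,0,0,0,0,-1],[0,0,0,0,0,0,-1],[0,0,0,0,0,0,-1],[0,0,0,0,0,0,-1]]])

```text
time_s: 17.55
position: [0.5545, -0.0634, 0.2289]
ee_rot: [0.0, -0.036, 0.999, -0.0]
contact_force: [-0.7, -0.6, -0.0]
gripper_width: 0.0883
grip_force: 0.0
```

Request:
send_rows(series=[[[0,0,0,0,0,0.98,-1],[0,0,0,0,0,0.98,-1],[0,0,0,0,0,0.98,-1],[0,0,0,0,0,0.98,-1],[0,0,0,0,0,0.98,-1],[0,0,0,0,0,0.98,-1],[0,0,0,0,0,0.98,-1],[0,0,0,0,0,0.98,-1],[0,0,0,0,0,0.98,-1],[0,0,0,0,0,0.98,-1]]])

```text
time_s: 18.8
position: [0.5546, -0.0635, 0.229]
ee_rot: [0.0, 0.35, 0.937, -0.0]
contact_force: [0.0, 0.3, 0.1]
gripper_width: 0.088
grip_force: 0.0
```

Request:
send_rows(series=[[[0,0,0,0,0,0.98,-1],[0,0,0,0,0,0.98,-1],[0,0,0,0,0,0.98,-1],[0,0,0,0,0,0.98,-1],[0,0,0,0,0,0.98,-1],[0,0,0,0,0,0.98,-1],[0,0,0,0,0,0.98,-1],[0,0,0,0,0,0.98,-1],[0,0,0,0,0,0.98,-1],[0,0,0,0,0,0.98,-1]]])

```text
time_s: 20.05
position: [0.5546, -0.0634, 0.229]
ee_rot: [0.0, 0.681, 0.732, 0.0]
contact_force: [1.2, -0.4, 0.9]
gripper_width: 0.088
grip_force: 0.0
```

```bash
python3 - <<'E'
from h import *
np.set_printoptions(precision=4,suppress=True)
need((.555,-.0633,.108),(-.9974,-.072))
p=imaging.grab_frame("wrist");s=imaging.grab_frame("scene")
for t,z in(("trigger_grip",.127),("handle_grip",.127),("pad_face",.055)):
    for n,q in(("w",p),("s",s)):
        for r in imaging.spot_point(q,t)[:2]: print(t,n,np.round(r["point"],1),round(r["score"],2),onz(q,r["point"],z))
save(p,"w5.png",s=1.4)
E
```

```text
pos [ 0.5546 -0.0634  0.229 ] yaxis [0.9974 0.0718 0.0002] z [ 0. -0. -1.] t 20.05 w 0.08802927212017643 F [ 1.2 -0.4  0.9]
shift units [0.   0.01 4.03]
wz units -0.0
trigger_grip w [211.3 237.5] 0.89 [ 0.5195 -0.0667  0.127 ]
trigger_grip s [223.8 385. ] 0.75 [ 0.5197 -0.0742  0.127 ]
handle_grip w [212.7 301.5] 0.56 [ 0.577 -0.064  0.127]
handle_grip s [210.2 391.8] 0.66 [ 0.5648 -0.0665  0.127 ]
pad_face w [191.1 191.6] 0.91 [ 0.458  -0.0712  0.055 ]
pad_face w [180.5 242.2] 0.27 [ 0.5151 -0.0549  0.055 ]
pad_face s [207.9 391.1] 0.69 [ 0.6576 -0.0313  0.055 ]
pad_face s [268.4 367.1] 0.6 [ 0.4613 -0.0764  0.055 ]
```

View pics/w5.png

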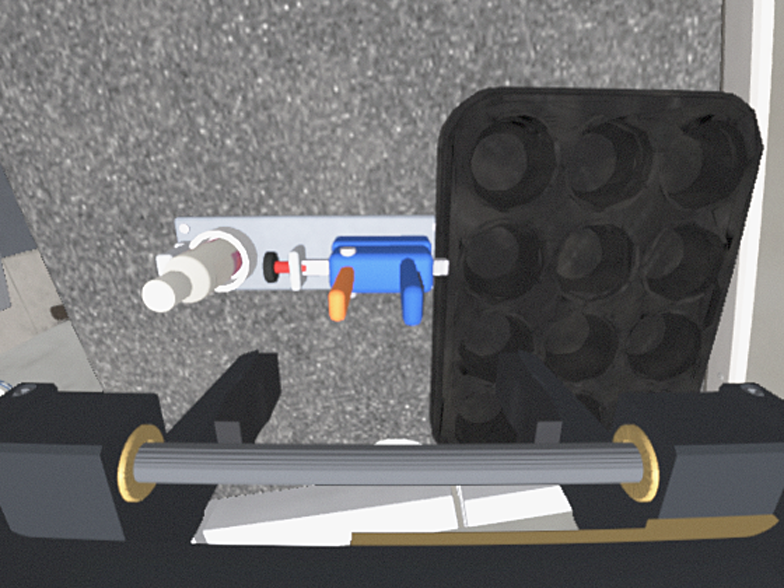

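The wrist picture shows the orange trigger at native (212,240) and the blue grip at (212,295), both between the open fingers. The pad at (191,192) is well short of the bottle. Descend to straddle.

Request:
send_rows(series=[[[0,0,0.5,0,0,0,-1],[0,0,0.6,0,0,0,-1],[0,0,0.6,0,0,0,-1],[0,0,0.6,0,0,0,-1],[0,0,0.6,0,0,0,-1],[0,0,0.5,0,0,0,-1],[0,0,0.4,0,0,0,-1],[0,0,0.2,0,0,0,-1],[0,0,0,0,0,0,-1],[0,0,0,0,0,0,-1]]])

```text
time_s: 21.7
position: [0.5554, -0.0635, 0.1094]
ee_rot: [0.001, 0.68, 0.733, 0.0]
contact_force: [0.5, -0.8, -0.2]
gripper_width: 0.0883
grip_force: 0.0
```

```bash
cat >> h.py <<'E'
def jawpos():
    for n in("wrist","scene"):
        q=imaging.grab_frame(n)
        for r in imaging.spot_point(q,"pad_face")[:2]: print(n,np.round(r["point"],1),round(r["score"],2),np.round(onz(q,r["point"],.055),4))
    o=robot.get_obs();print("t",o["time_s"],"w",round(o["gripper_width"],4),"grip",o["grip_force"],"F",np.round(o["contact_force"],1),"pos",np.round(o["position"],4))
E
python3 -c "
from h import *
jawpos()"
```

```text
wrist [229.1 143.5] 0.87 [ 0.4561 -0.0696  0.055 ]
scene [269.4 367.9] 0.38 [ 0.4598 -0.0789  0.055 ]
t 21.9 w 0.0881 grip 0.0 F [-0.4 -0.1 -0.4] pos [ 0.5552 -0.0635  0.1093]
```

Request:
send_rows(series=[[[0,0,0,0,0,0,-0.5],[0,0,0,0,0,0,-0.3],[0,0,0,0,0,0,-0.2],[0,0,0,0,0,0,-0.1],[0,0,0,0,0,0,0],[0,0,0,0,0,0,0],[0,0,0,0,0,0,0],[0,0,0,0,0,0,0],[0,0,0,0,0,0,0],[0,0,0,0,0,0,0]]])

```text
time_s: 23.15
position: [0.5531, -0.0635, 0.1083]
ee_rot: [-0.002, 0.68, 0.733, -0.001]
contact_force: [-7.0, -1.8, 3.6]
gripper_width: 0.0439
grip_force: 4.0
```

```bash
python3 -c "
from h import *
jawpos()"
```

```text
wrist [228.  136.7] 0.57 [ 0.4487 -0.0688  0.055 ]
scene [270.4 365.1] 0.51 [ 0.4543 -0.0758  0.055 ]
t 23.35 w 0.0441 grip 3.9825915545225143 F [-6.7 -1.2  3.1] pos [ 0.5531 -0.0634  0.1083]
```

Request:
send_rows(series=[[[0,0.12,0,0,0,0,-0.9],[0,0,0,0,0,0,-0.9],[0,0,0,0,0,0,-0.9],[0,0,0,0,0,0,-0.9],[0,0,0,0,0,0,-0.5],[0,0,0,0,0,0,-0.2],[0,0,0,0,0,0,0],[0,0,0,0,0,0,0.08],[0,0,0,0,0,0,0.08],[0,0,0,0,0,0,0.08]]])

```text
time_s: 24.6
position: [0.5544, -0.0632, 0.1076]
ee_rot: [-0.004, 0.68, 0.733, -0.003]
contact_force: [-14.3, -4.2, 7.8]
gripper_width: 0.0411
grip_force: 30.8
```

```bash
python3 -c "
from h import *
jawpos()"
```

```text
wrist [227.7 121.5] 0.62 [ 0.4382 -0.0693  0.055 ]
scene [274.9 360.7] 0.46 [ 0.439  -0.0747  0.055 ]
t 24.8 w 0.0408 grip 30.81341989338398 F [-13.3  -3.    6.1] pos [ 0.5544 -0.0632  0.1076]
```

Request:
send_rows(series=[[[0,0,0,0,0,0,-0.9],[0,0,0,0,0,0,-0.9],[0,0,0,0,0,0,-0.9],[0,0,0,0,0,0,-0.9],[0,0,0,0,0,0,-0.5],[0,0,0,0,0,0,-0.2],[0,0,0,0,0,0,0],[0,0,0,0,0,0,0.02],[0,0,0,0,0,0,0.02],[0,0,0,0,0,0,0.02]]])

```text
time_s: 26.05
position: [0.5545, -0.0633, 0.1078]
ee_rot: [-0.004, 0.68, 0.733, -0.003]
contact_force: [-15.0, -3.5, 8.0]
gripper_width: 0.043
grip_force: 8.5
```

```bash
python3 -c "
from h import *
jawpos()"
```

```text
wrist [231. 107.] 0.78 [ 0.4267 -0.0731  0.055 ]
t 26.25 w 0.043 grip 8.482267521321774 F [-15.1  -3.    8.9] pos [ 0.5545 -0.0633  0.1078]
```

```bash
cat >> h.py <<'E'
def red(q,c=None):
    o,_=None,None
    h=cv2.cvtColor(q["color"],cv2.COLOR_RGB2HSV).astype(int)
    m=((h[:,:,0]<8)|(h[:,:,0]>172))&(h[:,:,1]>130)&(h[:,:,2]>60)
    n,l,s,ce=cv2.connectedComponentsWithStats(m.astype(np.uint8),connectivity=8)
    return [(s[i].tolist(),np.round(ce[i],1).tolist()) for i in range(1,n) if s[i][4]>3 and (c is None or np.linalg.norm(ce[i]-np.array(c))<45)]
def jp(tag):
    for n in("wrist","scene"):
        q=imaging.grab_frame(n)
        cv2.imwrite(f"pics/{tag}_{n}.png",q["color"][:,:,::-1])
        r=imaging.spot_point(q,"pad_face")[:1]
        if r: print(n,np.round(r[0]["point"],1),round(r[0]["score"],2),np.round(onz(q,r[0]["point"],.055),4))
        print(" red",red(q,(125,230) if n=="wrist" else (365,270)))
    o=robot.get_obs();print("t",o["time_s"],"w",round(o["gripper_width"],4),"grip",round(o["grip_force"],1),"F",np.round(o["contact_force"],1),"M",np.round(o["moment"],2),"pos",np.round(o["position"],4))
E
python3 -c "
from h import *
jp('a')"
```

```text
wrist [232.4 107.6] 0.7 [ 0.4271 -0.0742  0.055 ]
 red [([113, 224, 13, 14, 145], [118.6, 231.0]), ([143, 231, 5, 5, 22], [144.9, 233.0])]
 red []
t 26.45 w 0.0433 grip 8.5 F [-14.1  -1.8   8.1] M [-0.57  2.73  0.02] pos [ 0.5545 -0.0633  0.1078]
```

Request:
send_rows(series=[[[0,0,0,0,0,0,-0.9],[0,0,0,0,0,0,-0.9],[0,0,0,0,0,0,-0.9],[0,0,0,0,0,0,-0.9],[0,0,0,0,0,0,-0.9],[0,0,0,0,0,0,-0.9],[0,0,0,0,0,0,-0.9],[0,0,0,0,0,0,-0.9],[0,0,0,0,0,0,-0.9],[0,0,0,0,0,0,-0.9]]])

```text
time_s: 27.7
position: [0.5585, -0.0631, 0.1088]
ee_rot: [-0.0, 0.68, 0.733, -0.0]
contact_force: [0.0, 0.1, 0.4]
gripper_width: 0.0836
grip_force: 0.0
```

```bash
python3 -c "
from h import *
jp('b')"
```

```text
wrist [231.  102.1] 0.64 [ 0.4276 -0.073   0.055 ]
 red [([107, 224, 13, 14, 146], [112.6, 230.8]), ([137, 230, 5, 6, 25], [138.8, 232.7])]
 red []
t 27.9 w 0.0833 grip 0.0 F [ 0.3  0.  -0.7] M [-0.06  0.05 -0.04] pos [ 0.5585 -0.0631  0.1088]
```

Request:
send_rows(series=[[[0,0,0,0,0,0,-0.6],[0,0,0,0,0,0,-0.5],[0,0,0,0,0,0,-0.4],[0,0,0,0,0,0,-0.3],[0,0,0,0,0,0,-0.25],[0,0,0,0,0,0,-0.2],[0,0,0,0,0,0,-0.2],[0,0,0,0,0,0,-0.2],[0,0,0,0,0,0,-0.2],[0,0,0,0,0,0,-0.2]]])

```text
time_s: 29.15
position: [0.5554, -0.0633, 0.1085]
ee_rot: [-0.003, 0.68, 0.733, -0.003]
contact_force: [-12.7, -1.4, 9.2]
gripper_width: 0.0529
grip_force: 7.1
```

```bash
python3 -c "
from h import *
jp('c')"
```

```text
wrist [230.5 100.2] 0.65 [ 0.4222 -0.0732  0.055 ]
 red [([108, 224, 6, 14, 57], [110.3, 231.4]), ([132, 230, 10, 6, 57], [136.5, 232.5])]
scene [214.7 290.7] 0.72 [0.5064 0.1358 0.055 ]
 red []
t 29.35 w 0.0529 grip 7.1 F [-12.2  -2.    8.6] M [-0.29  2.35  0.07] pos [ 0.5554 -0.0633  0.1085]
```

The pad is pushed in about 4–5.5 mm: the red shaft shrank from 13 to 6 px at roughly 1.3 px/mm, and the pin grew by the matching amount. The trigger is at about 0.19 rad. I'll check the bottle's stance and that nothing drifts.

```bash
python3 - <<'E'
from h import *
jp('d')
for n in("scene","wrist"):
    q=imaging.grab_frame(n)
    for r in imaging.outline_of(q,"bottle_pink"):
        g=r["region"].astype(np.uint8);y,x=proj(q,(.404,-.074,.07))
        if np.hypot(r["point"][0]-y,r["point"][1]-x)<40:
            k=np.argwhere(g);top=proj(q,(.404,-.074,.13));print(n,round(r["score"],2),k.min(0),k.max(0),"model cap",np.round(top,1),"foot",np.round(proj(q,(.404,-.074,.012)),1))
            rows=[k[:,0].min()+2,k[:,0].min()+25,k[:,0].min()+40]
            print([ (int(a),round(k[k[:,0]==a][:,1].mean(),1)) for a in rows if (k[:,0]==a).any()],[np.round(proj(q,(.404,-.074,z)),1).tolist() for z in(.13,.1,.07)])
E
```

```text
wrist [227.  101.7] 0.71 [ 0.4238 -0.0702  0.055 ]
 red [([108, 224, 6, 14, 57], [110.4, 231.3]), ([132, 230, 10, 6, 58], [136.5, 232.5])]
 red []
t 29.55 w 0.0527 grip 7.1 F [-11.5  -1.8   8.6] M [-0.39  2.39  0.04] pos [ 0.5554 -0.0633  0.1085]
scene 0.57 [254 344] [299 364] model cap [257.3 355.3] foot [301.  349.1]
[(256, np.float64(357.0)), (279, np.float64(354.0)), (294, np.float64(358.5))] [[257.3, 355.3], [269.2, 353.7], [280.5, 352.0]]
scene 0.32 [250 362] [281 377] model cap [257.3 355.3] foot [301.  349.1]
[(252, np.float64(374.0)), (275, np.float64(367.0))] [[257.3, 355.3], [269.2, 353.7], [280.5, 352.0]]
wrist 0.89 [197   0] [281 119] model cap [283.8 -14.5] foot [211.5 108. ]
[(199, np.float64(97.0)), (222, np.float64(64.0)), (237, np.float64(55.0))] [[283.8, -14.5], [257.3, 30.0], [237.6, 63.2]]
```

```bash
python3 -c "
from h import *
print(ticket.finish_job())"
```

```text
the job is handed in; nothing more can be done
None
```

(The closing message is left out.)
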